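# Take the rosin cake out of the drop-front bin with spring tongs

## Robot

A 6-joint arm with a two-finger parallel gripper is mounted at the origin on the work surface. World frame = base frame: x ahead of the robot, y to its left, z up, the work surface at z = 0. Lengths are in m, angles in rad, forces in N, time in s.
With the tool pointing down it reaches from about 0.225 to 0.875 m from the base axis. Payload 3.4 kg.
Tool frame: the origin (TCP) lies between the finger pads, 19 mm behind the fingertips; this is the grasp point; z points along the fingers, y is the line along which they close (so a half turn about z gives the same grasp; the last joint's range is limited). The gripper opens to 85 mm and grips with 20 to 120 N. Pads are 22 mm wide; open, the fingers measure 114 mm over their backs; the gripper's body (76 mm by 85 mm) begins 54 mm behind the grasp point. The pads swing forward as they close: fully open they stand 13 mm farther back than shut.
Start: joints at [-1.398, 0.276, 1.505, -0, 1.361, -0.121], TCP at [0.167, -0.55, 0.25] pointing down, gripper open.
Joint ranges: [-2.89, 2.89], [-0.75, 2.08], [0.22, 2.7], [-1.18, 4.32], [0.11, 2.71], [-2.7, 2.7]. Speed limits (rad/s): [2.57, 2.57, 3.14, 3.14, 3.14, 3.14].

## Interface

Orientations are given as a unit quaternion [w, x, y, z].
In Python, from rig import manip, eyes, job gives the robot as it stands.
- The arm moves only by the tool drive_tool, never from a script. Its argument "rows" is a list of rows, each a list of 3 entries, a list of its own where there are three numbers: the turn, a rotation vector about the world's x, y, z in rad, then the shift along the world's x, y, z in cm, then the finger opening in cm, from 0 to 8.54. A call has 1 to 8 rows; each row shifts and turns the commanded pose from where the row before left it; what a row does not reach is not made up. A row lasts 1/8 s, in which the tool goes at most 62.5 mm and 10.7 degrees, less where a joint would pass 70% of its speed; a pose out of reach is approached as far as the arm can. A call is refused whole if a number of a shift passes 6.25 or a number of a turn 0.188, either way. A call with a gripper value outside its range is refused whole. The fingers move at their own pace and stop on an object; "force" is the grip in N (left out, the last holds). Time passes only in rows, so rows that do not move let the fingers close. It gives the time, the measured TCP pose, the force, the opening and the grip force at its end, in the units of the state.
- manip.get_state(): the state, without advancing time (a new reading comes with each control period).
- eyes.get_image(name): name is "scene" or "top" or "wrist"; returns the picture (400x640x3 uint8, red, green, blue); there is no depth.
- eyes.get_calibration(name): a dict with "camera_matrix" (3x3 intrinsics, pixels), "k1" (the pictures are not rectified: a ray, as slopes to the right and down, at radius r is drawn at 1 + k1 r^2 times it, then the intrinsics apply), "view" (4x4, takes a point from world to camera coordinates). Camera axes: x right, y up, looking along -z (the intrinsics and any distortion apply to the point x, -y, -z); pixel columns grow to the right and rows downward; lengths in m; the calibration is good to about 2 mm. A picture is of the moment at which its call begins: read the wrist's pose just before it. get_calibration takes no time and is no camera call; for the wrist camera it gives the pose at the moment of the call.
- job.sign_off(): hands the job in; it is judged then, once.
The state is a dict: "clock": time; "qpos": joint angles; "qd": joint speeds; "effort": joint torques, N m; "position": TCP position; "ee_rot": TCP orientation; "contact_force": force on the tool from outside, world axes, zero at the start; "moment": the same for the moment, N m; "width": finger opening in m; "gripper_force": force on a finger pad.
Only numpy, scipy, OpenCV 4.12 (cv2) and the standard library are available. Lean on these libraries where they do the work, as an engineer would, in place of code of your own. Each camera call takes 0.05 s, during which the arm holds its last target. There are 200 camera calls.

## Task

Pull the red tab of the small bin so that its bottom-hinged white flap drops fully down, then pick up the metal spring tongs by their orange grips and use them, without ever touching the rosin with the gripper, to take the amber rosin cake out through the open front. Finish while still holding: squeeze the tongs shut on the rosin and keep it still in the air, more than 10 cm above the ledge and clear of the bin, so that I can clean under it; leave the flap down and the harmonica, jar and metronome where they are.

Things in the scene. Friction and masses are not known exactly. Their poses are not given: they have to be found in the camera images.
- bin: Fixed brown wooden bin, open on top, 120 (x, flap included) x 146 (y) x 80 mm high; origin at the centre of its underside, z up, its front (the flap) faces its own -x. Inside, a floor 20 mm above the ledge spans x=-52 to +52 and y=-65 to +65 mm; side and back walls 8 mm thick.
- front_rod (a point): Middle of the front one of two brass guard rods, 6 mm thick, that cross the bin's open top along its y: at x=-45 mm (this one) and x=+30 mm from the bin's origin, centres at z=76 mm. The rosin comes out through the open front, under this rod.
- flap (a joint): Angle of the white front flap: 0 upright and closed, 1.57 fully down, lying level before the bin, upper face 14 mm above the ledge, tab end 112 mm from the hinge line. It starts at 0 to 0.08; the hinge is almost free, lightly damped: pulled forward past about 0.3 it falls fully down by itself in about 2 s.
- flap_hinge (a point): Middle of the flap's hinge line, 60 mm before the bin's origin along its x and 6 mm above the ledge; the line runs along the bin's y.
- flap_tab (a point): Middle of the end edge of the flap's red tab (118 mm above the ledge when closed). The tab is 40 mm wide (bin's y), 8 mm thick and stands 38 mm above the white panel, whose top is level with the bin's walls; fingers can hook behind it from above, over the front rod.
- tongs: Loose metal spring tongs, 80 g, lying flat, 22 mm high; origin midway between the two orange grip pads on the underside, x towards the jaws, z up. Steel pivot, 22 mm diameter, at x=-100 mm. Pads 40 mm long (x=-20 to 20 mm), 22 mm high; when open 65 mm over their outer faces (along y). Jaw ends at x=149 mm; open, the jaws are 94 mm wide overall.
- tongs_left (a joint): Closing angle of each arm of the tongs about the pivot: 0 open, 0.14 shut; squeezing the pads closes it. 65 mm over the pads is open, 61 mm (0.02) leaves over 50 mm between the jaws, 47 mm (0.09) closes them on the 34 mm rosin. The spring pushes each pad out with 6 N (open) to 8 N; squeeze with 20 to 30 N to hold the rosin.
- tongs_jaws (a point): Point midway between the yellow plastic jaws, 130 mm ahead of the tongs' origin along their x and 11 mm above their underside. Each jaw is a shallow V plate 34 mm long (x), 22 mm high, 6 mm thick.
- rosin: Loose amber rosin cake, an upright disc 34 mm in diameter and 26 mm high, about 30 g, standing on the bin's floor near its middle; origin at the centre of its underside, z up.
- rosin_center (a point): Centre of the rosin cake, 13 mm above its underside.
- harmonica: Bystander: steel harmonica 26 x 100 x 22 mm lying flat, origin at the centre of its underside, long along its y.
- jar: Bystander: glass jar with blue twist cap, 64 mm in diameter, 85 mm high, origin at the centre of its underside.
- metronome: Bystander: white plastic metronome 40 x 62 x 95 mm high with a black knob on its front, origin at the centre of its underside.

How it is judged:
On the way, in this order (a step that is already met when the one before it is completed fails the run):
1. the flap is fully down while the rosin still stands in the bin (value of joint flap above 1.4 rad and height (world z) of rosin_center below 0.06 m and horizontal distance between rosin_center and bin below 0.05 m), for 0.2 s.
2. the jaws of the tongs, held by the fingers, grip the rosin inside the bin (contact force between tongs and rosin above 0.5 N and contact force between the fingers and tongs above 1 N and horizontal distance between rosin_center and bin below 0.07 m and distance between tongs_jaws and rosin_center below 0.03 m), for 0.1 s.
3. the tongs have brought the rosin out through the open front, under the front rod (x of rosin_center in the frame of bin below -0.065 m and z of rosin_center in the frame of bin below 0.075 m and contact force between tongs and rosin above 0.5 N), for 0.1 s.
4. the rosin is held in the tongs, in the air outside the bin (height (world z) of rosin_center above 0.1 m and contact force between tongs and rosin above 0.5 N and contact force between the fingers and tongs above 1 N and contact force between bin and rosin below 0.05 N and contact force between bin and tongs below 0.05 N), for 0.2 s.
At the end, for the whole second after the job is handed in: Flap down (over 1.4 rad); rosin centre over 100 mm above the ledge, within 30 mm of the jaws' point, gripped (over 0.5 N), under 30 mm/s; fingers press the grips (over 1 N, TCP within 60 mm of the tongs' origin); rosin and tongs clear of bin and flap; bystanders within 30 mm of their starts (all of step 4 and value of joint flap above 1.4 rad and distance between tongs_jaws and rosin_center below 0.03 m and distance between the grasp point and tongs below 0.06 m and linear speed of rosin below 0.03 m/s and distance of each of harmonica, jar, metronome from where it was at the start of the episode below 0.03 m); the arm keeps its last pose, push and grip.
It fails at once if the gripper or arm touches the rosin (contact force between any of the fingers, the arm and rosin above 0.2 N).
It fails at once if a bystander is moved by more than 30 mm (distance of any of harmonica, jar, metronome from where it was at the start of the episode above 0.03 m).
It also fails if it takes over 64 s, if anything falls off the work surface, if the arm or the gripper's body presses on something with over 40 N, if the wrist force passes 120 N, or if a joint passes its speed limit or range.

## Working session

There is one attempt and no reset: what is moved stays moved. The work goes in short steps, Python scripts to look and compute and a tool call to move; the robot and the scene stay as the last step left them, time stands still between calls to the robot, and variables do not carry over. Pictures are saved under pics/ and viewed, at most 11 in all, crops included, and the job is handed in when it is done.

Besides the shell and the picture viewer there is one more tool, called after "Request:" by a JSON object that holds its "method" and its "body", one argument or row to a line. drive_tool: Moves the arm, as the interface text tells. Its arguments: {"type":"object","properties":{"rows":{"type":"array"},"force":{"type":"number"}},"required":["rows"]}

```bash
mkdir -p pics; ls
python3 - <<'E'
from rig import manip,eyes,job
import cv2,numpy as np
print(manip.get_state())
for n in("top","scene"):
    im=eyes.get_image(n); cv2.imwrite(f"pics/{n}0.png",im[:,:,::-1]); c=eyes.get_calibration(n); print(n,c)
E
```

```text
pics
{'clock': 0.0, 'qpos': array([-1.39796408e+00,  2.76616990e-01,  1.50614965e+00,  2.21799319e-05,
        1.36073703e+00, -1.20958970e-01]), 'qd': array([ 1.52339051e-03, -1.04670877e-05,  9.13540560e-04,  1.22532048e-03,
       -9.47714142e-04,  4.66594918e-04]), 'effort': array([-1.00643727e-03, -4.16778052e+01, -2.45809704e+01, -3.03642601e-04,
        1.12004988e-02, -3.09653785e-06]), 'position': array([ 0.16644621, -0.54984728,  0.24912059]), 'ee_rot': array([-9.55466695e-04,  9.89230116e-01,  1.46365520e-01, -1.39395259e-05]), 'contact_force': array([-0.87829518,  0.40122306, -0.14429966]), 'moment': array([0.02787298, 0.02834645, 0.01019538]), 'gripper_force': 0.0, 'width': 0.08530690913034204}
top {'camera_matrix': array([[362.04111008,   0.        , 314.82010685],
       [  0.        , 362.04111008, 198.82120769],
       [  0.        ,   0.        ,   1.        ]]), 'k1': 0.00030673060143759993, 'view': array([[ 2.52254428e-03, -9.99528477e-01,  3.06016327e-02,
         3.27164998e-04],
       [ 9.97305791e-01,  4.75808947e-03,  7.32019083e-02,
        -5.87671089e-01],
       [-7.33129973e-02,  3.03345304e-02,  9.96847541e-01,
        -1.07162194e+00],
       [ 0.00000000e+00,  0.00000000e+00,  0.00000000e+00,
         1.00000000e+00]])}
scene {'camera_matrix': array([[467.47228815,   0.        , 312.72374928],
       [  0.        , 467.47228815, 196.66542867],
       [  0.        ,   0.        ,   1.        ]]), 'k1': 0.04227602640466136, 'view': array([[ 0.82949561,  0.55830908,  0.01509972, -0.4711072 ],
       [-0.44918512,  0.65081231,  0.61210789,  0.17515332],
       [ 0.33191831, -0.51452337,  0.79063009, -1.48364119],
       [ 0.        ,  0.        ,  0.        ,  1.        ]])}
```

View pics/top0.png

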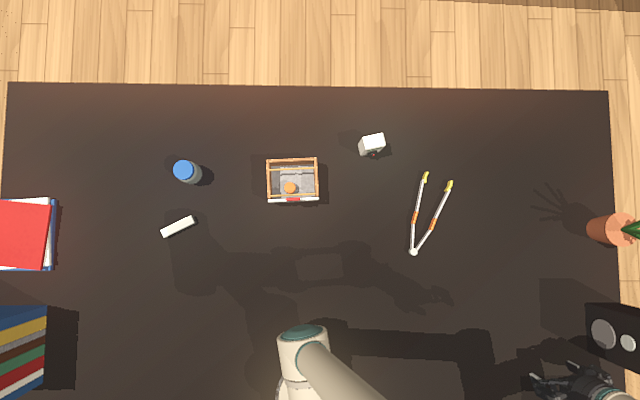

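View pics/scene0.png

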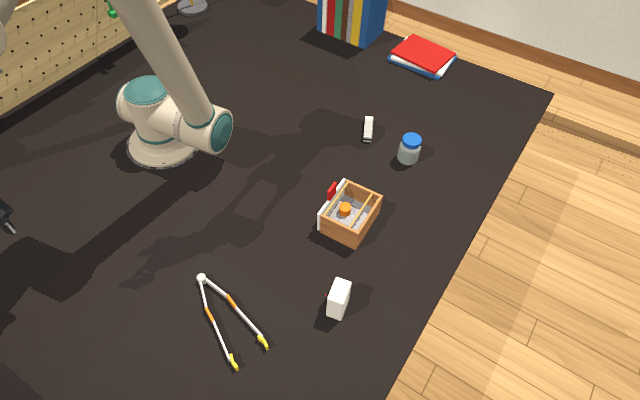

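The top view shows the bin at about (293,180) with its flap towards the robot, and the red tab at (293,199). The rosin is at (290,187). The tongs' pivot is at (413,252) and the jaws at (424,177) and (449,185). The metronome is at (372,143), the jar at (185,171) and the harmonica at (178,226).

```bash
cat > h.py <<'E'
from rig import manip,eyes,job
import cv2,numpy as np
def ray(c,uv):
    K=c["camera_matrix"];V=c["view"];d=np.array([(uv[0]-K[0,2])/K[0,0],(uv[1]-K[1,2])/K[1,1]])
    u=d.copy()
    for _ in range(10): u=d/(1+c["k1"]*(u@u))
    R=V[:3,:3];o=-R.T@V[:3,3];return o,R.T@np.array([u[0],-u[1],-1])
def plane(c,uv,z):
    o,d=ray(c,uv);return o+d*(z-o[2])/d[2]
def tri(c1,u1,c2,u2):
    A=[];b=[]
    for c,u in((c1,u1),(c2,u2)):
        o,d=ray(c,u);d=d/np.linalg.norm(d);P=np.eye(3)-np.outer(d,d);A.append(P);b.append(P@o)
    return np.linalg.lstsq(np.vstack(A),np.hstack(b),rcond=None)[0]
def proj(c,p):
    q=c["view"]@np.append(p,1);u=np.array([q[0],-q[1]])/-q[2];u=u*(1+c["k1"]*(u@u));K=c["camera_matrix"]
    return K[:2,:2]@u+K[:2,2]
def blobs(im,lo,hi,box,amin=8):
    h=cv2.cvtColor(im,cv2.COLOR_RGB2HSV);m=cv2.inRange(h,np.array(lo),np.array(hi));k=np.zeros_like(m);x0,y0,x1,y1=box;k[y0:y1,x0:x1]=255;m&=k
    n,l,s,ce=cv2.connectedComponentsWithStats(m)
    return [(ce[i].round(1),s[i].tolist(),cv2.minAreaRect(np.argwhere(l==i)[:,::-1].astype(np.float32))) for i in range(1,n) if s[i,4]>=amin]
E
python3 - <<'E'
from h import *
im={n:cv2.imread(f"pics/{n}0.png")[:,:,::-1].copy() for n in("top","scene")}
ct,cs=(eyes.get_calibration(n) for n in("top","scene"))
B={"top":(400,165,460,260),"scene":(190,265,275,375)}
for n,c in(("top",ct),("scene",cs)):
    for nm,lo,hi in(("yel",(22,120,100),(35,255,255)),("org",(5,120,100),(19,255,255))):
        for b in blobs(im[n],lo,hi,B[n]): print(n,nm,b[0],b[1][4],plane(c,b[0],.018).round(4))
for n,bx in(("top",(260,150,325,206)),("scene",(310,175,390,250))):
    for b in blobs(im[n],(0,150,90),(4,255,255),bx): print(n,"red",b)
    for b in blobs(im[n],(8,170,120),(20,255,255),bx): print(n,"amber",b[0],b[1])
a=cv2.resize(im["top"][140:265,255:465],None,fx=3.8,fy=3.8,interpolation=cv2.INTER_CUBIC)
cv2.imwrite("pics/tc.png",a[:,:,::-1])
a=cv2.resize(im["scene"][170:380,180:400],None,fx=2.8,fy=2.8,interpolation=cv2.INTER_CUBIC)
cv2.imwrite("pics/sc.png",a[:,:,::-1])
E
```

```text
top yel [425.1 176.4] 35 [ 0.6586 -0.3364  0.018 ]
top yel [448.5 185.3] 44 [ 0.6315 -0.4084  0.018 ]
top org [414.2 217.1] 56 [ 0.5336 -0.3004  0.018 ]
top org [432.2 223.8] 59 [ 0.5134 -0.3553  0.018 ]
scene yel [210.6 316.6] 8 [ 0.5205 -0.3624  0.018 ]
scene yel [262.9 341.6] 83 [ 0.6595 -0.3408  0.018 ]
scene yel [233.4 362.2] 79 [ 0.6337 -0.4141  0.018 ]
scene org [230.9 301.3] 48 [ 0.5348 -0.3058  0.018 ]
scene org [210.2 312.5] 13 [ 0.5129 -0.3552  0.018 ]
scene org [208.1 315.3] 22 [ 0.5135 -0.3632  0.018 ]
top red (array([294.8, 198.4]), [289, 198, 11, 2, 18], ((294.0, 198.5), (1.0, 10.0), 90.0))
scene red (array([331.3, 190.6]), [327, 181, 10, 20, 120], ((331.5, 190.5), (8.043152809143066, 19.137157440185547), 33.6900634765625))
scene amber [344.6 208.8] [339, 202, 12, 15, 135]
```

View pics/tc.png

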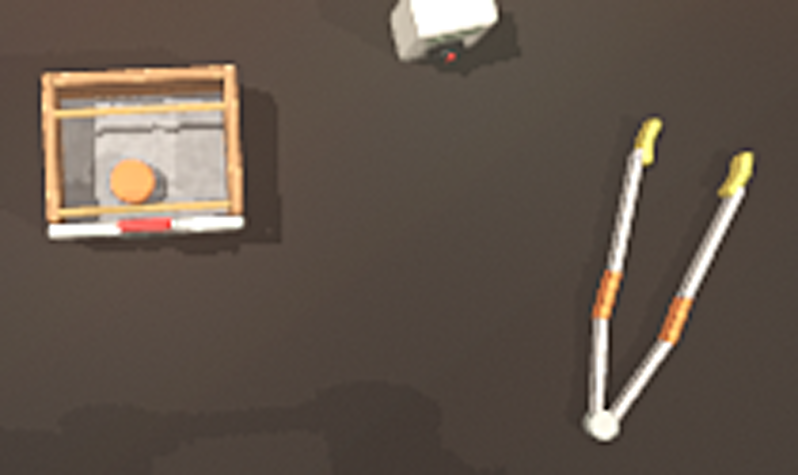

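Run:
```python
from h import *
ct,cs=(eyes.get_calibration(n) for n in("top","scene"))
f=lambda x,y:np.array([255+x/3.8-.4,140+y/3.8-.4])
P=[plane(ct,f(*p),.08)[:2] for p in((41,72),(238,66),(244,229),(48,238))]
print("corners",np.round(P,4))
ctr=np.mean(P,0);e=P[1]-P[0];e2=P[2]-P[3];print("ctr",ctr,[np.degrees(np.arctan2(v[1],v[0]))+90 for v in(e,e2)],np.linalg.norm(e),np.linalg.norm(P[3]-P[0]))
print("rods",[plane(ct,f(*p),.076).round(4) for p in((60,212),(228,207),(60,114),(226,104))])
print("tab tri",tri(ct,(294,198.5),cs,(331.5,190.5)))
print("rosin",tri(ct,f(132,180),cs,(344.6,206)),plane(ct,f(132,180),.046),plane(cs,(345,206),.046))
for p in((450,55),):print("metro",plane(ct,f(*p),.05))
print("pivot",plane(ct,f(602,424),.02),"jar",plane(ct,(185,171),.085))
```

```text
corners [[ 0.6985  0.1464]
 [ 0.7044 -0.0024]
 [ 0.5804 -0.0072]
 [ 0.573   0.1396]]
ctr [0.63908352 0.06911863] [np.float64(2.2417075900775103), np.float64(2.9013746624935237)] 0.14892864790213198 0.12572716453548197
rods [array([0.5929, 0.1313, 0.076 ]), array([0.5973, 0.0048, 0.076 ]), array([0.6673, 0.1321, 0.076 ]), array([0.6759, 0.0065, 0.076 ])]
tab tri [0.58291859 0.0634238  0.10091923]
rosin [0.6204191  0.07838593 0.04399197] [0.62059577 0.07857339 0.046     ] [0.62162194 0.07735634 0.046     ]
metro [ 0.72021169 -0.16998008  0.05      ]
pivot [ 0.43082106 -0.29435503  0.02      ] jar [0.6601446  0.37193962 0.085     ]
```

View pics/sc.png

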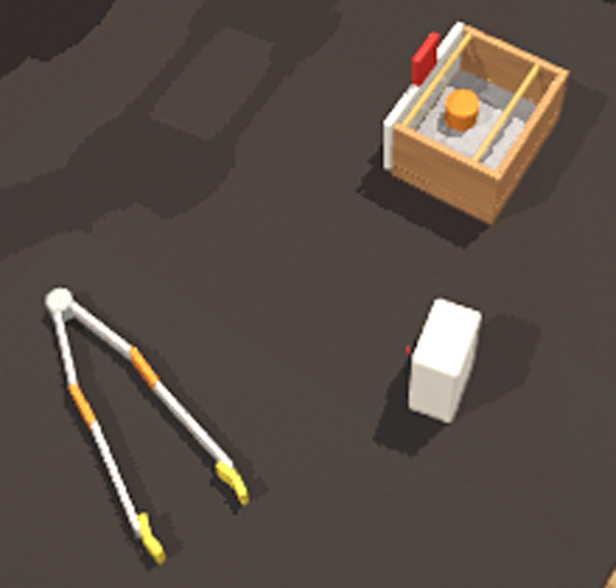

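The crop confirms the flap side faces the robot and the rosin stands behind the front rod. Measured positions:

| Item | Position |
|---|---|
| Bin | (0.641, 0.069), yaw about 2.5° |
| Rosin | (0.621, 0.078) |
| Tongs | (0.524, -0.330), yaw about -20° |

I'll hook the tab next.

Request:
{"method": "drive_tool", "body": {
  "rows": [
    [[0,0,-0.0157],[2.8,3.85,0],0],
    [[0,0,-0.0157],[2.8,3.85,0],0],
    [[0,0,-0.0157],[2.8,3.85,0],0],
    [[0,0,-0.0157],[2.8,3.85,0],0],
    [[0,0,-0.0157],[2.8,3.85,0],0],
    [[0,0,-0.0157],[2.8,3.85,0],0],
    [[0,0,-0.0157],[2.8,3.85,0],0],
    [[0,0,-0.0157],[2.8,3.85,0],0]
  ],
  "force": 40
}}

```text
clock: 1.1
position: [0.3911, -0.2409, 0.2498]
ee_rot: [-0.0, 0.996, 0.084, -0.0]
contact_force: [-0.3, -0.3, 0.0]
width: 0.0003
gripper_force: 0.0
```

Request:
{"method": "drive_tool", "body": {
  "rows": [
    [[0,0,-0.0157],[2.8,3.85,0],0],
    [[0,0,-0.0157],[2.8,3.85,0],0],
    [[0,0,-0.0157],[2.8,3.85,0],0],
    [[0,0,-0.0157],[2.8,3.85,0],0],
    [[0,0,-0.0157],[2.8,3.85,0],0],
    [[0,0,-0.0157],[2.8,3.85,0],0],
    [[0,0,-0.0157],[2.8,3.85,0],0],
    [[0,0,-0.0157],[2.0,3.85,0],0]
  ]
}}

```text
clock: 2.1
position: [0.6074, 0.067, 0.2493]
ee_rot: [0.0, 1.0, 0.021, -0.0]
contact_force: [1.2, -0.2, -0.1]
width: -0.0
gripper_force: 0.0
```

Request:
{"method": "drive_tool", "body": {
  "rows": [
    [[0,0,0],[0,0,0],0],
    [[0,0,0],[0,0,0],0],
    [[0,0,0],[0,0,0],0]
  ]
}}

```text
clock: 2.48
position: [0.6059, 0.0646, 0.25]
ee_rot: [0.0, 1.0, 0.021, -0.0]
contact_force: [0.2, -0.1, -0.6]
width: 0.0001
gripper_force: 0.0
```

Request:
{"method": "drive_tool", "body": {
  "rows": [
    [[0,0,0],[0.6,0,-4],0],
    [[0,0,0],[0,0,-4],0],
    [[0,0,0],[0,0,-3],0],
    [[0,0,0],[0,0,-1.5],0],
    [[0,0,0],[0,0,-1],0],
    [[0,0,0],[0,0,0],0]
  ]
}}

```text
clock: 3.22
position: [0.6126, 0.0653, 0.1152]
ee_rot: [0.0, 1.0, 0.021, 0.0]
contact_force: [-0.2, 0.3, 0.3]
width: 0.0003
gripper_force: 0.0
```

Request:
{"method": "drive_tool", "body": {
  "rows": [
    [[0,0,0],[-0.8,0,0],0],
    [[0,0,0],[-0.8,0,0],0],
    [[0,0,0],[-1.0,0,0],0],
    [[0,0,0],[-1.0,0,0],0],
    [[0,0,0],[-1.2,0,0],0],
    [[0,0,0],[-1.2,0,0],0],
    [[0,0,0],[-1.2,0,0],0]
  ]
}}

```text
clock: 4.1
position: [0.5395, 0.0656, 0.115]
ee_rot: [0.0, 1.0, 0.021, -0.0]
contact_force: [-0.8, -1.1, -0.6]
width: -0.0003
gripper_force: 0.0
```

Run:
```python
from h import *
im=eyes.get_image("scene")[130:290,250:420]
cv2.imwrite("pics/s1.png",cv2.resize(im,None,fx=3.5,fy=3.5)[:,:,::-1]);print(manip.get_state()["position"])
```

```text
[0.53736903 0.06570379 0.11485575]
```

View pics/s1.png

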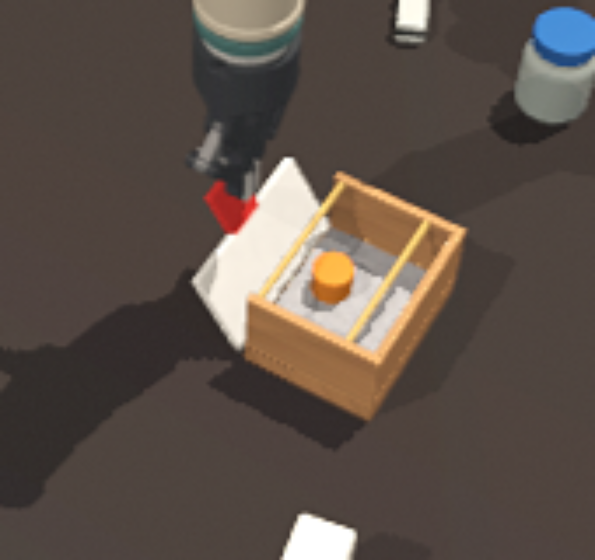

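The picture shows the flap well past 0.3 rad and falling, with the rosin still standing. I'll lift clear and go to the tongs.

Request:
{"method": "drive_tool", "body": {
  "rows": [
    [[0,0,0],[0,0,4],0],
    [[0,0,0],[0,0,4],0],
    [[0,0,-0.05],[0,-4,0],8.5],
    [[0,0,-0.05],[0,-5,0],8.5],
    [[0,0,-0.05],[0,-5,0],8.5],
    [[0,0,-0.05],[-0.5,-5,0],8.5],
    [[0,0,-0.05],[-0.5,-5,0],8.5],
    [[0,0,-0.05],[0,-5,0],8.5]
  ]
}}

```text
clock: 5.15
position: [0.5299, -0.2259, 0.1951]
ee_rot: [-0.0, 0.992, -0.129, 0.0]
contact_force: [1.3, 0.2, 0.5]
width: 0.0847
gripper_force: 0.0
```

Request:
{"method": "drive_tool", "body": {
  "rows": [
    [[0,0,-0.05],[0,-5,0],8.5],
    [[0,0,-0.045],[0,-4,0],8.5],
    [[0,0,0],[0,-1.6,0],8.5],
    [[0,0,0],[0,0,0],8.5],
    [[0,0,0],[0,0,0],8.5],
    [[0,0,0],[0,0,0],8.5]
  ]
}}

```text
clock: 5.9
position: [0.5307, -0.3288, 0.1952]
ee_rot: [-0.0, 0.985, -0.174, -0.0]
contact_force: [-0.4, 1.6, 1.1]
width: 0.0849
gripper_force: 0.0
```

Run:
```python
from h import *
s=manip.get_state();print(s["position"],s["ee_rot"],s["width"])
c=eyes.get_calibration("wrist");im=eyes.get_image("wrist");cv2.imwrite("pics/w1.png",im[:,:,::-1])
for b in blobs(im,(5,120,100),(19,255,255),(0,0,640,400),60)+blobs(im,(22,120,100),(35,255,255),(0,0,640,400),60):print(b[0],b[1],plane(c,b[0],.016).round(4))
t=eyes.get_image("top");cv2.imwrite("pics/t1.png",cv2.resize(t[140:260,240:400],None,fx=3,fy=3)[:,:,::-1])
```

```text
[ 0.53065311 -0.32876394  0.19520799] [-2.29903457e-04  9.84670187e-01 -1.74426382e-01 -8.11643114e-05] 0.08490079749253808
[349.4 186.4] [344, 173, 12, 38, 212] [ 0.5186 -0.3611  0.016 ]
[297.7 188.1] [296, 174, 4, 31, 78] [ 0.5357 -0.3085  0.016 ]
[360.2  56.4] [355, 35, 15, 46, 127] [ 0.6344 -0.4095  0.016 ]
[284.5  58.2] [282, 36, 8, 45, 113] [ 0.6572 -0.3425  0.016 ]
```

View pics/w1.png

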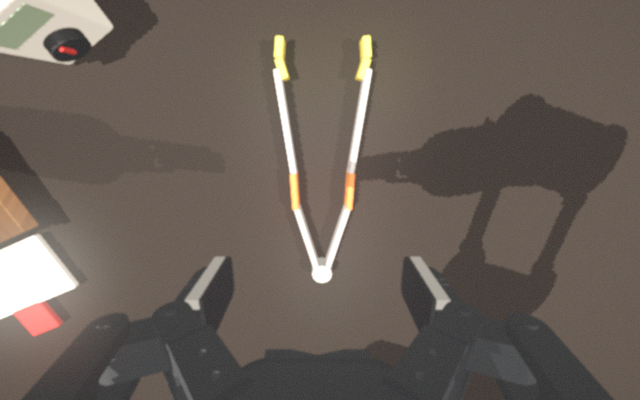

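The wrist view shows the tongs aligned with the tool: pads at (294,190) and (349,190), jaws at (280,57) and (366,57), and the pivot at (321,272). The opened flap is at the lower left. I'll descend and grasp lightly.

Request:
{"method": "drive_tool", "body": {
  "rows": [
    [[0,0,0],[-0.65,-0.25,-4],8.5],
    [[0,0,0],[0,0,-4],8.5],
    [[0,0,0],[0,0,-4],8.5],
    [[0,0,0],[0,0,-3],8.5],
    [[0,0,0],[0,0,-1.5],8.5],
    [[0,0,0],[0,0,-1.2],8.5],
    [[0,0,0],[0,0,0],8.5],
    [[0,0,0],[0,0,0],8.5]
  ],
  "force": 25
}}

```text
clock: 7.0
position: [0.5247, -0.3334, 0.0191]
ee_rot: [0.001, 0.985, -0.175, 0.001]
contact_force: [-0.7, -0.3, -0.2]
width: 0.0848
gripper_force: 0.0
```

Request:
{"method": "drive_tool", "body": {
  "rows": [
    [[0,0,0],[0,0,0],7.2],
    [[0,0,0],[0,0,0],6.7],
    [[0,0,0],[0,0,0],6.4],
    [[0,0,0],[0,0,0],6.15],
    [[0,0,0],[0,0,0],6.1],
    [[0,0,0],[0,0,0],6.1]
  ]
}}

```text
clock: 7.75
position: [0.5247, -0.3334, 0.0194]
ee_rot: [0.001, 0.984, -0.175, 0.001]
contact_force: [-1.2, 1.3, 7.3]
width: 0.0612
gripper_force: 7.6
```

Request:
{"method": "drive_tool", "body": {
  "rows": [
    [[0,0,0],[0,0,0.5],6.0],
    [[0,0,0],[0,0,1],6.0],
    [[0,0,0],[0,0,2],6.0],
    [[0,0,0],[0,0,3],6.0],
    [[0,0,0],[0,0,3],6.0],
    [[0,0,0],[0,0,2],6.0],
    [[0,0,0],[0,0,0],6.0],
    [[0,0,0],[0,0,0],6.0]
  ]
}}

```text
clock: 8.75
position: [0.5234, -0.3324, 0.1322]
ee_rot: [-0.0, 0.985, -0.175, -0.001]
contact_force: [0.8, 0.6, -1.7]
width: 0.06
gripper_force: 5.9
```

Run:
```python
from h import *
s=manip.get_state();print(s["position"],s["contact_force"],s["width"],s["gripper_force"])
c=eyes.get_calibration("wrist");im=eyes.get_image("wrist");cv2.imwrite("pics/w2.png",im[:,:,::-1])
cs=eyes.get_calibration("scene");sc=eyes.get_image("scene")
for nm,i in(("w",im),("s",sc)):
  for b in blobs(i,(22,120,100),(35,255,255),(0,0,640,400),50):print(nm,b[0],b[1])
a=sc[200:380,180:340]
cv2.imwrite("pics/s2.png",cv2.resize(a,None,fx=3,fy=3)[:,:,::-1])
V=c["view"];print(-V[:3,:3].T@V[:3,3])
```

```text
[ 0.52340233 -0.33242964  0.13216793] [ 0.79474295  0.6072811  -1.6981709 ] 0.06002189094610039 5.93424417078495
w [241.7  16.8] [227, 0, 26, 31, 409]
w [393.9  17. ] [383, 0, 27, 31, 417]
s [355.9  21.7] [351, 0, 11, 46, 358]
s [256.  323.6] [250, 316, 12, 18, 100]
s [228.5 342.2] [223, 332, 12, 20, 94]
[ 0.59756087 -0.35986165  0.25539695]
```

View pics/w2.png

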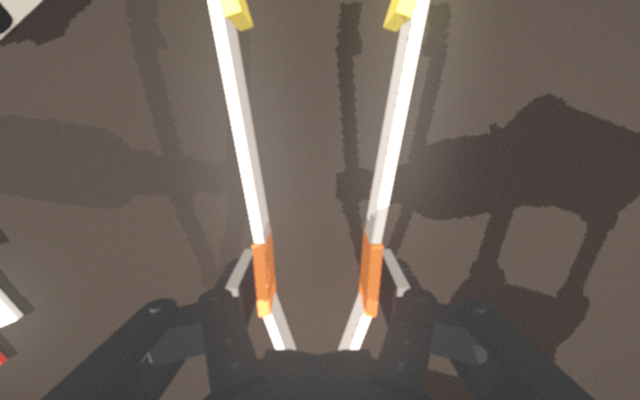

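The wrist view shows the tongs held symmetrically by the pads at (263,280) and (371,280), with the jaws open. I'll carry them to the front of the bin.

Request:
{"method": "drive_tool", "body": {
  "rows": [
    [[0,0,0.02],[-0.4,1.5,0],6.0],
    [[0,0,0.033],[-0.9,3.3,0],6.0],
    [[0,0,0.033],[-0.9,3.3,0],6.0],
    [[0,0,0.033],[-0.9,3.3,0],6.0],
    [[0,0,0.033],[-0.9,3.3,0],6.0],
    [[0,0,0.033],[-0.9,3.3,0],6.0],
    [[0,0,0.033],[-0.9,3.3,0],6.0],
    [[0,0,0.033],[-0.9,3.3,0],6.0]
  ]
}}

```text
clock: 9.85
position: [0.4556, -0.0849, 0.1326]
ee_rot: [-0.0, 0.999, -0.05, -0.001]
contact_force: [0.8, -0.2, -1.0]
width: 0.06
gripper_force: 5.9
```

Request:
{"method": "drive_tool", "body": {
  "rows": [
    [[0,0,0.033],[-0.9,3.3,0],6.0],
    [[0,0,0.033],[-0.9,3.3,0],6.0],
    [[0,0,0.033],[-0.9,3.3,0],6.0],
    [[0,0,0.033],[-0.9,3.3,0],6.0],
    [[0,0,0.011],[-0.5,2.0,0],6.0],
    [[0,0,0],[-0.2,0.6,0],6.0],
    [[0,0,0],[0,0,0],6.0],
    [[0,0,0],[0,0,0],6.0]
  ]
}}

```text
clock: 10.85
position: [0.4142, 0.0706, 0.133]
ee_rot: [0.0, 1.0, 0.021, 0.0]
contact_force: [1.0, -0.6, -1.3]
width: 0.0602
gripper_force: 5.9
```

```bash
cat > look.py <<'E'
from h import *
import sys
s=manip.get_state();print(s["clock"],s["position"],s["ee_rot"],s["width"],s["gripper_force"])
T={n:(eyes.get_calibration(n),eyes.get_image(n)) for n in("top","scene","wrist")}
J={}
for n in T:
  cv2.imwrite(f"pics/{n}_{sys.argv[1]}.png",T[n][1][:,:,::-1])
  bx=(0,0,640,400) if n!="scene" else (150,100,420,400)
  J[n]=[b[0] for b in blobs(T[n][1],(22,110,90),(36,255,255),bx,25)];print(n,"yel",J[n])
  print(n,"org",[(b[0].tolist(),b[1][4]) for b in blobs(T[n][1],(5,150,100),(20,255,255),bx,20)])
E
python3 look.py a
python3 - <<'E'
import cv2
a=cv2.imread('pics/scene_a.png')[120:320,190:400];t=cv2.imread('pics/top_a.png')[130:330,230:440]
cv2.imwrite('pics/both.png',cv2.resize(cv2.hconcat([t,a[:, :210]]),None,fx=1.9,fy=1.9,interpolation=cv2.INTER_CUBIC))
E
```

```text
10.85 [0.41416778 0.0705592  0.13297458] [2.22072140e-04 9.99788729e-01 2.05535265e-02 1.68635411e-05] 0.060178955419977746 5.937507301568985
top yel []
top org []
scene yel [array([327.6, 167.4]), array([315. , 183.5])]
scene org [([286.4, 150.2], 77), ([344.6, 208.8], 141)]
wrist yel [array([236. ,  12.3]), array([399.9,  12.4])]
wrist org [([263.6, 276.1], 1368), ([370.8, 275.9], 1290)]
```

View pics/both.png

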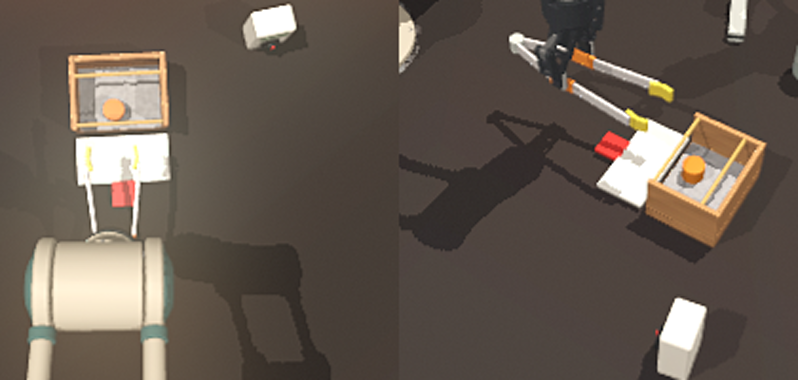

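The left panel shows the flap down and the jaws over it, at top pixels of about (277,213) and (301,213). The right panel shows the tongs level in front of the open bin.

Run:
```python
from h import *
ct,cs=(eyes.get_calibration(n) for n in("top","scene"))
t=cv2.imread('pics/top_a.png')[:,:,::-1].copy()
m=blobs(t,(22,60,90),(40,255,255),(265,200,315,235),6)
for b in m: print(b[0],b[1])
L,R=(m[0][0],m[1][0]) if len(m)==2 else (np.array([277.4,213]),np.array([301.6,213]))
if L[0]>R[0]:L,R=R,L
l=tri(ct,L,cs,(327.6,167.4));r=tri(ct,R,cs,(315,183.5));print(l,r,(l+r)/2)
# expected jaw centre pixel given level hold
y=np.radians(2.4);p=np.array([.4142,.0706,.125])+.13*np.array([np.cos(y),np.sin(y),0]);print("exp",p,proj(ct,p),proj(cs,p),(L+R)/2)
print("rosin",plane(ct,(289.4,186.9),.046),plane(cs,(344.6,206),.046))
```

```text
[276.4 213. ] [275, 207, 4, 13, 31]
[301.2 212.8] [300, 207, 3, 12, 20]
[0.54069355 0.10984588 0.1230577 ] [0.54263745 0.04320037 0.12262553] [0.5416655  0.07652312 0.12284162]
exp [0.54408597 0.07604383 0.125     ] [288.90308766 211.88906419] [321.95618382 175.3219698 ] [288.8 212.9]
rosin [0.62079988 0.0783888  0.046     ] [0.62071903 0.0767336  0.046     ]
```

Request:
{"method": "drive_tool", "body": {
  "rows": [
    [[0,0,0],[0,0,-1],6.0],
    [[0,0,0],[0,0,-2],6.0],
    [[0,0,0],[0,0,-2],6.0],
    [[0,0,0],[0,0,-2],6.0],
    [[0,0,0],[0,0,-1],6.0],
    [[0,0,0],[0,0,-0.7],6.0],
    [[0,0,0],[0,0,0],6.0],
    [[0,0,0],[0,0,0],6.0]
  ]
}}

```text
clock: 12.0
position: [0.4145, 0.0711, 0.0464]
ee_rot: [0.0, 1.0, 0.021, 0.001]
contact_force: [0.3, -0.7, -0.9]
width: 0.06
gripper_force: 5.9
```

Request:
{"method": "drive_tool", "body": {
  "rows": [
    [[0,0,0],[0.6,0,0],6.0],
    [[0,0,0],[1.2,0,0],6.0],
    [[0,0,0],[1.2,0,0],6.0],
    [[0,0,0],[1.2,0,0],6.0],
    [[0,0,0],[1.2,0.1,0],6.0],
    [[0,0,0],[1.2,0,0],6.0],
    [[0,0,0],[0.7,0,0],6.0],
    [[0,0,0],[0.5,0,0],6.0]
  ]
}}

```text
clock: 13.0
position: [0.4923, 0.0721, 0.0459]
ee_rot: [0.0, 1.0, 0.021, -0.0]
contact_force: [-0.5, 0.2, -0.8]
width: 0.0602
gripper_force: 5.9
```

Request:
{"method": "drive_tool", "body": {
  "rows": [
    [[0,0,0],[0,0,0],6.0],
    [[0,0,0],[0,0,0],6.0]
  ]
}}

```text
clock: 13.25
position: [0.4914, 0.0721, 0.046]
ee_rot: [0.0, 1.0, 0.021, -0.0]
contact_force: [0.8, 0.3, 0.5]
width: 0.0602
gripper_force: 5.9
```

```bash
python3 look.py b
python3 - <<'E'
import cv2
a=cv2.imread('pics/scene_b.png')[120:270,250:400];t=cv2.imread('pics/top_b.png')[130:280,230:380]
cv2.imwrite('pics/both2.png',cv2.resize(cv2.hconcat([t,a]),None,fx=2.6,fy=2.6,interpolation=cv2.INTER_CUBIC))
E
```

```text
13.25 [0.49142179 0.07212557 0.04595278] [ 3.62352082e-05  9.99783409e-01  2.08077410e-02 -4.15080142e-04] 0.06017156695442248 5.933876484632492
top yel []
top org []
scene yel [array([350.1, 199.4]), array([339. , 216.3])]
scene org [([310.4, 182.5], 63), ([344.7, 208.3], 135)]
wrist yel [array([392.8,  24.3]), array([243.2,  25.7])]
wrist org [([111.2, 4.5], 25), ([598.8, 6.9], 36), ([531.9, 13.7], 187), ([571.5, 12.3], 56), ([587.7, 11.4], 38), ([490.3, 13.7], 23), ([133.6, 19.5], 128), ([190.4, 20.1], 52), ([395.0, 17.5], 24), ([170.7, 20.3], 66), ([213.4, 19.4], 29), ([248.5, 19.7], 26), ([321.5, 18.5], 31), ([525.7, 22.8], 57), ([371.2, 274.9], 1168), ([263.5, 276.7], 1314)]
```

View pics/both2.png

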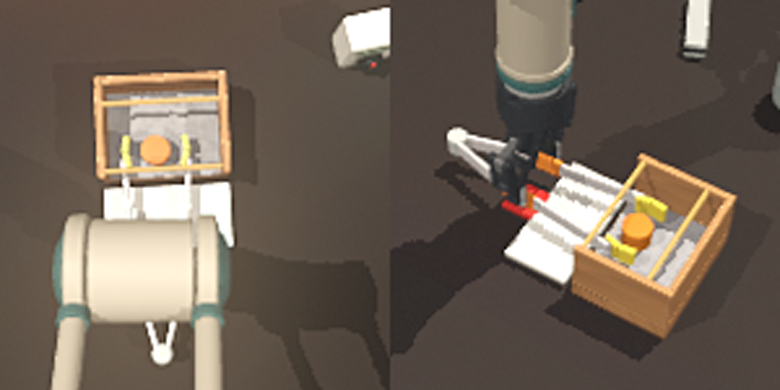

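The jaws straddle the rosin: the rosin is at crop (155,150), and the jaws at (126,150) and (186,150). I'll close them.

Request:
{"method": "drive_tool", "body": {
  "rows": [
    [[0,0,0],[0,0,0],5.6],
    [[0,0,0],[0,0,0],5.2],
    [[0,0,0],[0,0,0],4.9],
    [[0,0,0],[0,0,0],4.7],
    [[0,0,0],[0,0,0],4.4],
    [[0,0,0],[0,0,0],4.0],
    [[0,0,0],[0,0,0],4.0],
    [[0,0,0],[0,0,0],4.0]
  ],
  "force": 28
}}

```text
clock: 14.4
position: [0.492, 0.0721, 0.046]
ee_rot: [0.0, 1.0, 0.021, -0.0]
contact_force: [-0.4, -0.0, -0.7]
width: 0.0465
gripper_force: 29.9
```

Request:
{"method": "drive_tool", "body": {
  "rows": [
    [[0,0,0],[0,0,0.2],4.0],
    [[0,0,0],[0,0,0.2],4.0],
    [[0,0,0],[0,0,0.2],4.0],
    [[0,0,0],[0,0,0],4.0]
  ]
}}

```text
clock: 14.9
position: [0.4921, 0.0721, 0.0522]
ee_rot: [0.0, 1.0, 0.021, 0.0]
contact_force: [0.1, 0.4, -1.8]
width: 0.0466
gripper_force: 29.8
```

```bash
python3 look.py c|grep -E "scene|wrist yel|^1"
python3 - <<'E'
import cv2
a=cv2.imread('pics/scene_c.png')[120:270,250:400];t=cv2.imread('pics/top_c.png')[130:280,230:380]
cv2.imwrite('pics/both3.png',cv2.resize(cv2.hconcat([t,a]),None,fx=2.6,fy=2.6,interpolation=cv2.INTER_CUBIC))
E
```

```text
14.9 [0.49214212 0.07212877 0.05224417] [3.10846306e-05 9.99783706e-01 2.07965450e-02 2.08290623e-04] 0.04659644708969482 29.831709791105823
scene yel [array([348.6, 201.5]), array([341.7, 212.2])]
scene org [([309.7, 183.5], 53), ([305.0, 194.2], 22), ([345.3, 206.2], 107)]
wrist yel [array([270.4,   2.9]), array([366.4,   2. ])]
```

View pics/both3.png

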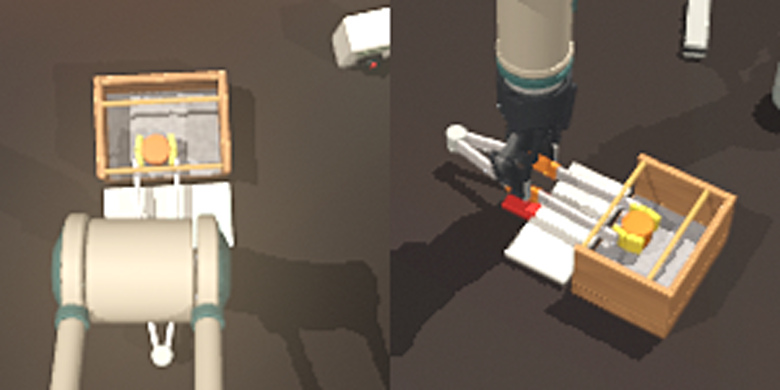

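The rosin is gripped and lifted off the floor. I'll withdraw slowly under the rod.

Request:
{"method": "drive_tool", "body": {
  "rows": [
    [[0,0,0],[-0.5,0,0],4.0],
    [[0,0,0],[-1,0,0],4.0],
    [[0,0,0],[-1.5,-0.1,0],4.0],
    [[0,0,0],[-1.5,-0.1,0],4.0],
    [[0,0,0],[-1.5,-0.1,0],4.0],
    [[0,0,0],[-1.5,-0.1,0],4.0],
    [[0,0,0],[-1.5,0,0],4.0],
    [[0,0,0],[-1,0,0],4.0]
  ]
}}

```text
clock: 16.05
position: [0.3908, 0.0681, 0.052]
ee_rot: [0.0, 1.0, 0.021, -0.0]
contact_force: [-0.0, 0.4, -0.6]
width: 0.0463
gripper_force: 29.8
```

Request:
{"method": "drive_tool", "body": {
  "rows": [
    [[0,0,0],[-0.5,0,0],4.0],
    [[0,0,0],[0,0,0],4.0],
    [[0,0,0],[0,0,1],4.0],
    [[0,0,0],[0,0,2],4.0],
    [[0,0,0],[0,0,2],4.0],
    [[0,0,0],[0,0,2],4.0],
    [[0,0,0],[0,0,2],4.0],
    [[0,0,0],[0,0,2],4.0]
  ]
}}

```text
clock: 17.05
position: [0.3876, 0.0681, 0.1634]
ee_rot: [0.0, 1.0, 0.021, 0.001]
contact_force: [0.3, -0.8, -0.9]
width: 0.0461
gripper_force: 29.8
```

Request:
{"method": "drive_tool", "body": {
  "rows": [
    [[0,0,0],[0,0,1],4.0],
    [[0,0,0],[0,0,0.5],4.0],
    [[0,0,0],[0,0,0],4.0],
    [[0,0,0],[0,0,0],4.0],
    [[0,0,0],[0,0,0],4.0],
    [[0,0,0],[0,0,0],4.0],
    [[0,0,0],[0,0,0],4.0],
    [[0,0,0],[0,0,0],4.0]
  ]
}}

```text
clock: 18.05
position: [0.387, 0.0681, 0.177]
ee_rot: [0.0, 1.0, 0.021, -0.0]
contact_force: [-0.1, -0.5, -1.9]
width: 0.0461
gripper_force: 29.8
```

```bash
python3 look.py d|grep -E "scene|wrist yel|^1"
python3 - <<'E'
import cv2
a=cv2.imread('pics/scene_d.png')[80:280,220:400];t=cv2.imread('pics/top_d.png')[130:330,210:390]
cv2.imwrite('pics/both4.png',cv2.resize(cv2.hconcat([t,a]),None,fx=2.2,fy=2.2,interpolation=cv2.INTER_CUBIC))
E
```

```text
18.05 [0.38699268 0.06809374 0.17698687] [ 5.73869628e-05  9.99783279e-01  2.08179400e-02 -6.68540873e-05] 0.04614623897987358 29.835797122505028
scene yel [array([318.2, 156.7]), array([309.3, 166.3])]
scene org [([275.8, 137.4], 77), ([271.7, 148.3], 20), ([313.8, 160.6], 126)]
wrist yel [array([273.1,  14.3]), array([364.1,  13.1])]
```

View pics/both4.png

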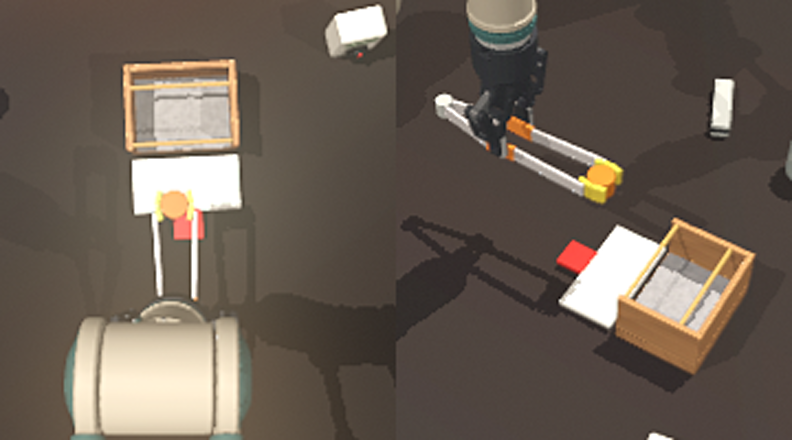

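Run:
```python
from h import *
ct,cs=(eyes.get_calibration(n) for n in("top","scene"))
print(tri(ct,(289,223),cs,(313.8,160)))
c=eyes.get_calibration("wrist");im=eyes.get_image("wrist");print([b[0] for b in blobs(im,(22,110,90),(36,255,255),(0,0,640,400),25)],manip.get_state()["width"])
job.sign_off()
```

```text
[0.51534036 0.07495827 0.16831133]
[array([273. ,  14.3]), array([364.1,  13.2])] 0.046837049192640326
the job is handed in; nothing more can be done
```

I handed the job in at about 18 s with the flap down and the tongs squeezed shut on the rosin, held still about 16 cm above the ledge and clear of the bin; the sign-off gave no pass or fail result.

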